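# Meter one brass pin from the pin cup

## Task

Lift the bar-handled wooden pin cup with the low lip and tip it slowly, lip first, over the plain undivided wooden tray until just the front brass pin rolls out into the tray; the back pin must stay in the cup. Then stand the cup upright on the bench itself again, not on anything else, and let go.

Things in the scene. Friction and masses are not known exactly. Their poses are not given: they have to be found in the camera images.
- pin_cup: Wooden scoop cup, 74 (x) x 66 (y) x 102 mm high, loose, 0.2-0.3 kg, two cross grooves inside. Origin: underside centre; z up, x from low front lip to high back. Pouring lip at x -37, z 17.5 mm. Handle: bar along y over the middle, 14 mm thick (x), z 78 to 102 mm, pinched across x from above. Not the look-alike caddy with four full walls and steel stamps; either may be left or right.
- front_pin: Solid brass pin, 16 mm diameter, 48 mm long, 80 g, lying in the cup's front groove, at x -13.8, z 19.1 mm in the cup's frame. Origin: its centre; y along its length. It rolls out over the lip once the cup is tipped lip-down by more than about 16 degrees.
- back_pin: An equal brass pin in the cup's back groove, at x +12, z 21.3 mm in the cup's frame. Origin: its centre; y along its length. Its groove is steeper: it stays until the cup is tipped lip-down by about 50 degrees.
- tray: Plain shallow open wooden tray without partitions, 160 (x) x 130 (y) x 30 mm high, walls and floor 8 mm thick, fixed to the bench. Origin: centre of its underside, axes along its sides, z up. Not the tray of the same size divided into six compartments; either may be left or right.
Mind the look-alikes: they are no part of the job. What is shaped like the front_pin but purple or turquoise is not meant.

How it is judged (in metres and radians):
On the way, in this order (a step that is already met when the one before it is completed fails the run):
1. the cup is lifted clear of the bench and begins to tip, both pins still in it (height (world z) of pin_cup above 0.03 m and angle between pin_cup's own z axis and vertical above 0.14 rad and x of front_pin in the frame of pin_cup between -0.035 and 0.035 m and y of front_pin in the frame of pin_cup between -0.03 and 0.03 m and z of front_pin in the frame of pin_cup between 0 and 0.045 m and x of back_pin in the frame of pin_cup between -0.035 and 0.035 m and y of back_pin in the frame of pin_cup between -0.03 and 0.03 m and z of back_pin in the frame of pin_cup between 0 and 0.045 m), for 0.05 s.
2. the front pin has rolled into the tray while the cup is held in the air with the back pin in it (height (world z) of pin_cup above 0.03 m and x of front_pin in the frame of tray between -0.08 and 0.08 m and y of front_pin in the frame of tray between -0.065 and 0.065 m and z of front_pin in the frame of tray between 0 and 0.045 m and x of back_pin in the frame of pin_cup between -0.035 and 0.035 m and y of back_pin in the frame of pin_cup between -0.03 and 0.03 m and z of back_pin in the frame of pin_cup between 0 and 0.045 m), for 0.1 s.
At the end, for the whole second after the job is handed in: The front pin lies in the plain tray, at rest (under 0.08 m/s); the back pin is inside the cup, in either groove; the cup stands upright (within 0.1 rad) directly on the bench (underside within 5 mm of it), at rest (x of front_pin in the frame of tray between -0.08 and 0.08 m and y of front_pin in the frame of tray between -0.065 and 0.065 m and z of front_pin in the frame of tray between 0 and 0.045 m and x of back_pin in the frame of pin_cup between -0.035 and 0.035 m and y of back_pin in the frame of pin_cup between -0.03 and 0.03 m and z of back_pin in the frame of pin_cup between 0 and 0.045 m and linear speed of front_pin below 0.08 m/s and angle between pin_cup's own z axis and vertical below 0.1 rad and height (world z) of pin_cup below 0.005 m and linear speed of pin_cup below 0.02 m/s); the robot touches nothing.
It fails at once if the cup is tipped fast (over 1.5 rad/s while tilted more than 0.2 rad) with the front pin still in it (angle between pin_cup's own z axis and vertical above 0.2 rad and angular speed of pin_cup above 1.5 rad/s and x of front_pin in the frame of pin_cup between -0.035 and 0.035 m and y of front_pin in the frame of pin_cup between -0.03 and 0.03 m and z of front_pin in the frame of pin_cup between 0 and 0.045 m).
It also fails if it takes over 56 s, if anything falls off the work surface, if the arm or the gripper's body presses on something with over 40 N, if the wrist force passes 120 N, or if a joint passes its speed limit or range.

## Robot

A 6-joint arm with a two-finger parallel gripper is mounted at the origin on the work surface. World frame = base frame: x ahead of the robot, y to its left, z up, the work surface at z = 0. Lengths are in mm, angles in rad, forces in N, time in s.
With the tool pointing down it reaches from about 275 to 825 mm from the base axis. Payload 5.2 kg.
Tool frame: the origin (TCP) lies at the very end of the fingers, on their centre line; the grasp point (between the pads) lies 19 mm behind it; z points along the fingers, y is the line along which they close (so a half turn about z gives the same grasp; the last joint's range is limited). The gripper opens to 93 mm and grips with 3 to 60 N. Pads are 15 mm wide; open, the fingers measure 128 mm over their backs; the gripper's body (75 mm by 188 mm) begins 65 mm behind the grasp point.
Start: joints at [-0.203, 0.259, 1.535, -0, 1.348, -0.203], TCP at [550.005, 0.023, 218.653] pointing down, gripper open.
Joint ranges: [-3.14, 3.14], [-0.91, 2.08], [0.19, 2.58], [-1.22, 4.36], [0.22, 2.71], [-3.12, 3.12]. Speed limits (rad/s): [2.57, 2.57, 3.14, 3.14, 3.14, 3.14].

## Interface

Orientations are given as [roll, pitch, yaw] about the fixed x, y, z axes, in that order (R = Rz(yaw) Ry(pitch) Rx(roll)).
In Python, from bench import robot gives the robot as it stands. The module is installed in compiled form; this text tells all that it offers. Calls block until the motion is done:
- robot.move_ptp(position, orientation): joint-space move of the TCP to a pose.
- robot.move_linear(position, ori=None, speed=150, f_stop=None): straight line of the TCP; ori=None keeps the orientation; speed is the mean speed in mm/s. With f_stop (N) it stops when the force on the tool has changed by that much, and returns True; else False.
- robot.move_j(angles): joint-space move.
- robot.move_gripper(opening): opening from 0.0 (shut) to 1.0 (fully open); the grip force is fixed at half the most; returns when the fingers have stopped.
- robot.sleep(seconds).
- robot.inverse_kinematics(position, orientation): joint angles nearest the present ones, or None.
- robot.get_image(name): name is "scene" or "side" or "wrist"; returns a dict with "img" (400x640x3 uint8, blue, green, red), "fovy" (degrees; the focal length in pixels is half the picture's height over the tangent of half this angle, whatever the lens; pixels are square), "cx", "cy" (the principal point, pixels), "eye" and "orientation" of the camera in the world. Camera axes: x right, y down, z forward; pixel columns grow to the right and rows downward; lengths in mm; the calibration is good to about 2 mm. The wrist camera is an equidistant fisheye: a pixel r from the principal point sees the ray r / f radians off the axis. A picture is of the moment at which its call begins. There is no depth.
A pose or a line that the arm cannot do raises robot.MotionError and nothing moves.
- robot.hand_in(): hands the job in; it is judged then, once.
Readings, each from a call of its own:
- robot.current_t(): time.
- robot.current_qpos(): joint angles.
- robot.current_joint_vel(): joint speeds.
- robot.current_joint_efforts(): joint torques, N m.
- robot.current_tcp_pos(): TCP position.
- robot.current_eef_rot(): TCP orientation.
- robot.current_contact_force(): force on the tool from outside, world axes, zero at the start.
- robot.current_ft_torque(): the same for the moment, N m.
- robot.current_gripper_width(): opening from 0.0 (shut) to 1.0 (fully open).
- robot.current_finger_force(): force on a finger pad.
Only numpy, scipy, OpenCV 4.12 (cv2) and the standard library are available. Lean on these libraries where they do the work, as an engineer would, in place of code of your own. Each camera call takes 0.05 s, during which the arm holds its last target. There are 200 camera calls.

## Working session

There is one attempt and no reset: what is moved stays moved. The work goes in short steps, each a Python script; the robot and the scene stay as the last script left them, time stands still between calls to the robot, and variables do not carry over. Pictures are saved under pics/ and viewed, at most 10 in all, crops included, and the job is handed in when it is done.

```bash
mkdir -p pics; cat > h.py <<'E'
import numpy as np, cv2
from bench import robot
from scipy.spatial.transform import Rotation as Ro
def snap(n,f):
    d=robot.get_image(n); cv2.imwrite('pics/'+f,d['img'])
    c={k:d[k] for k in d if k!='img'}; np.save('pics/'+f+'.npy',c,allow_pickle=True); return d
def ray(c,u,v):
    f=200/np.tan(np.radians(c['fovy'])/2); x=np.array([u-c['cx'],v-c['cy']])
    if c.get('fish'):
        r=np.hypot(*x); d=np.r_[np.sin(r/f)*x/max(r,1e-9),np.cos(r/f)]
    else: d=np.r_[x/f,1]
    o=np.array(c['orientation'],float)
    R=o if o.shape==(3,3) else Ro.from_euler('xyz',o).as_matrix()
    d=R@d; return np.array(c['eye'],float),d/np.linalg.norm(d)
def load(f,fish=False):
    c=np.load('pics/'+f+'.npy',allow_pickle=True).item(); c['fish']=fish; return c
def onz(c,u,v,z):
    e,d=ray(c,u,v); return e+d*(z-e[2])/d[2]
def tri(*rs):
    A=0;b=0
    for e,d in rs:
        P=np.eye(3)-np.outer(d,d); A=A+P; b=b+P@e
    x=np.linalg.solve(A,b); return x,[np.linalg.norm((np.eye(3)-np.outer(d,d))@(x-e)) for e,d in rs]
E
python3 - <<'E'
from h import *
for n in ['scene','side','wrist']:
    d=snap(n,n+'0.png'); print(n,{k:d[k] for k in d if k!='img'})
a=cv2.imread('pics/scene0.png');b=cv2.imread('pics/side0.png')
E
```

```text
scene {'fovy': 54.76659159743555, 'cx': 320.51303082854855, 'cy': 207.13345959238538, 'eye': array([ 707.38444773, -392.02866403,  615.31420008]), 'orientation': array([-2.50229789, -0.01342726,  0.52142816])}
side {'fovy': 52.17800953190936, 'cx': 327.5285559411939, 'cy': 195.8141189629041, 'eye': array([396.82385528, 435.29232223, 627.09300308]), 'orientation': array([-2.44658694e+00, -2.19799311e-03, -2.93443573e+00])}
wrist {'fovy': 65.70646984690485, 'cx': 320.7020511755341, 'cy': 199.63592352872834, 'eye': array([549.00116383,  83.86132077, 384.4993448 ]), 'orientation': array([2.83712132e+00, 2.14035019e-03, 1.25169968e-03])}
```

View pics/scene0.png

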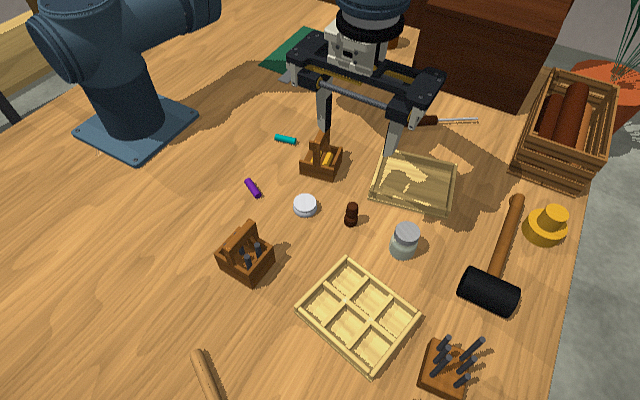

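View pics/side0.png

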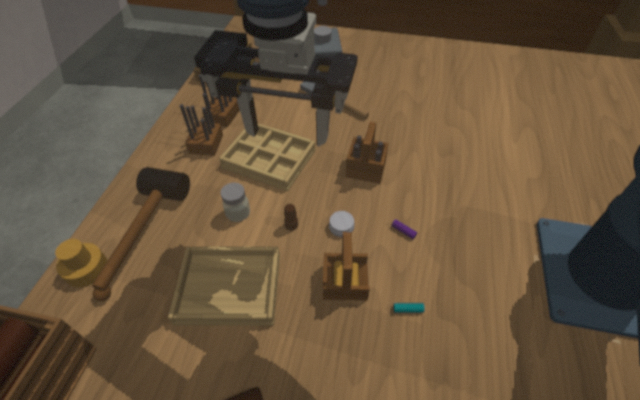

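View pics/wrist0.png

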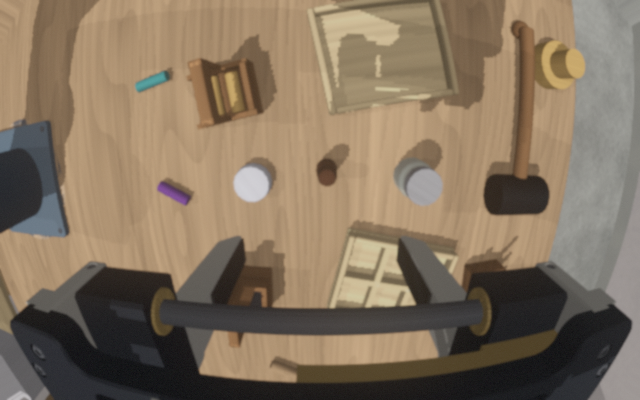

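The arm obscures little. The pin cup is at scene (322,158), side (345,275) and wrist (225,90). The plain tray is at scene (415,182), side (225,285) and wrist (383,52). Next I'll enlarge crops of these.

```bash
python3 - <<'E'
from h import *
def crop(n,x,y,w,h,s): return cv2.resize(cv2.imread(f'pics/{n}0.png')[y:y+h,x:x+w],None,fx=s,fy=s,interpolation=cv2.INTER_CUBIC)
A=np.hstack([crop('scene',290,120,65,70,6),crop('side',313,225,65,80,5.25)[:420]])
B=np.hstack([crop('scene',360,140,110,80,2.2)[:175],crop('side',160,235,130,90,1.9)[:170] if 0 else cv2.resize(crop('side',160,235,130,90,2),(260,176))[:176]]) if 0 else None
cv2.imwrite('pics/c1.png',A); print(A.shape)
C=np.hstack([crop('wrist',180,50,90,85,5),crop('wrist',300,0,170,121,2)[:425] if 0 else np.zeros((425,10,3),np.uint8),cv2.copyMakeBorder(crop('wrist',300,0,165,125,2),0,175,0,0,cv2.BORDER_CONSTANT)])
cv2.imwrite('pics/c2.png',C); print(C.shape)
E
```

```text
(420, 731, 3)
(425, 790, 3)
```

View pics/c1.png

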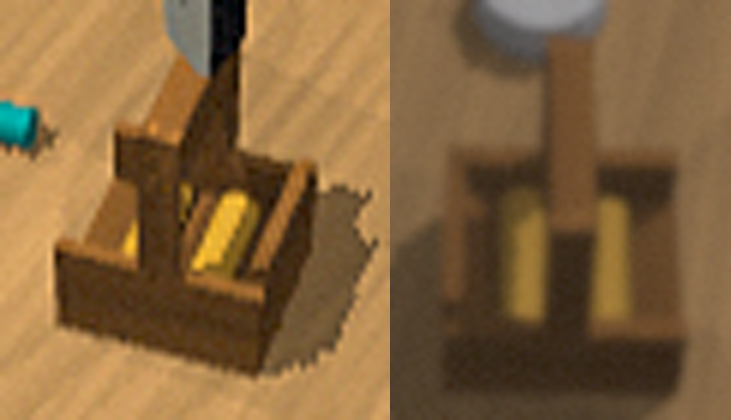

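View pics/c2.png

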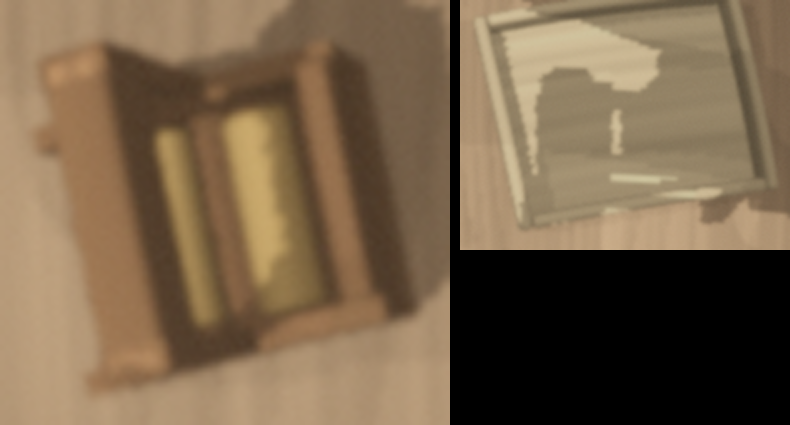

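The crops show the cup's handle, the high wall on the +x side (scene crop (290,215)), and the open low lip on the −x side (no wall top between scene crop (60,245) and (115,130)). Next I'll triangulate.

```bash
python3 - <<'E'
from h import *
np.set_printoptions(precision=1,suppress=True)
S,D,W=load('scene0.png'),load('side0.png'),load('wrist0.png',True)
print('handle -y',tri(ray(S,317.7,142.8),ray(D,348,232.6),ray(W,206.4,125)))
print('handle +y',tri(ray(D,347.9,268.8),ray(W,195,61)))
print('corner+x-y',tri(ray(S,334.2,168.7),ray(W,257,110)))
for p in [(386,150),(459,160),(447,215),(370,198)]: print('S',onz(S,*p,30))
for p in [(180,248),(278,250),(275,322),(170,320)]: print('D',onz(D,*p,30))
for p in [(331,112.5),(457.5,92.5),(310,9)]: print('W',onz(W,*p,30))
# pins seen in wrist crop & side crop
for nm,w,s in [('-x pin',(187,228),(613,260)),('+x pin',(275,210),(523,255))]:
    print(nm,tri(ray(W,180+w[0]/5,50+w[1]/5),ray(D,313+(s[0]-390)/5.25,225+s[1]/5.25)))
E
```

```text
handle -y (array([440.5,  70.9, 100.6]), [np.float64(2.3602958297204766), np.float64(1.466559182104446), np.float64(2.1737085809460748)])
handle +y (array([428.2, 132.8,  97. ]), [np.float64(0.41755243837200995), np.float64(0.4175524383721174)])
corner+x-y (array([477.1,  79.9,  40.1]), [np.float64(0.278677545133728), np.float64(0.2786775451338251)])
S [542.1 191.4  30. ]
S [686.  242.6  30. ]
S [710.6  93.3  30. ]
S [568.7  56.6  30. ]
D [721.9 114.7  30. ]
D [556.1  83.7  30. ]
D [524.6 207.6  30. ]
D [681.3 237.5  30. ]
W [559.9  75.7  30. ]
W [711.9 107.2  30. ]
W [536.  197.9  30. ]
-x pin (array([421.3,  98.4,  18.7]), [np.float64(2.902105462133985), np.float64(2.9021054621339606)])
+x pin (array([447.1, 102.5,  21.9]), [np.float64(0.13682968174871077), np.float64(0.1368296817487133)])
```

```bash
cat >> h.py <<'E'
YAW=0.196; C0=np.array([434.3,101.3])
def tool(yaw,th=0,flip=1):
    y=flip*np.array([np.cos(yaw),np.sin(yaw),0]); z=np.array([0,0,-1.]); x=np.cross(y,z)
    T=Ro.from_matrix(np.c_[x,y,z]); Z=Ro.from_euler('z',yaw)
    return (Z*Ro.from_euler('y',-th)*Z.inv()*T).as_euler('xyz').tolist()
def tcp(org,yaw,th,h=71):  # TCP for cup origin org, lip-down tilt th
    Z=Ro.from_euler('z',yaw)*Ro.from_euler('y',-th)
    return (np.array(org)+Z.apply([0,0,h])).tolist()
E
python3 - <<'E'
from h import *
np.set_printoptions(precision=2,suppress=True)
print(robot.current_eef_rot(),robot.current_t())
c=np.array([624,156]);u=np.array([np.cos(YAW),np.sin(YAW)]); o=np.r_[c+55*u,50]
for f in (1,-1):
    print(f,tool(YAW,0,f))
    for th in (0,.25,.5,.6):
        q=robot.inverse_kinematics(tcp(o,YAW,th),tool(YAW,th,f)); print(th,q)
    print(robot.inverse_kinematics([*C0,71],tool(YAW,0,f)))
E
```

```text
[-3.14 -0.    1.57] 0.15
1 [3.141592653589793, 0.0, 1.7667963267948963]
0 [ 0.08  0.59  1.27  0.    1.29 -0.11]
0.25 [ 0.06  0.42  1.59  0.04  0.89 -0.16]
0.5 [ 0.03  0.31  1.88  0.18  0.46 -0.3 ]
0.6 [ 0.02  0.29  1.99  0.36  0.29 -0.49]
[-0.02  0.24  1.97 -0.    0.93 -0.22]
-1 [3.141592653589793, 0.0, -1.3747963267948968]
0 [ 0.08  0.59  1.27 -0.    1.29  3.03]
0.25 [0.06 0.42 1.59 0.04 0.89 2.98]
0.5 [0.03 0.31 1.88 0.18 0.46 2.84]
0.6 [0.02 0.29 1.99 0.36 0.29 2.65]
[-0.02  0.24  1.97 -0.    0.93  2.92]
```

```bash
python3 - <<'E'
from h import *
robot.move_ptp([*C0,165],tool(YAW))
d=snap('wrist','w1.png'); print(d['eye'],robot.current_t())
cv2.imwrite('pics/w1c.png',cv2.resize(d['img'][100:400,160:480],None,fx=2,fy=2,interpolation=cv2.INTER_CUBIC)[:600])
E
```

```text
[418.28577838 183.27279654 332.32655943] 0.8917
```

View pics/w1c.png

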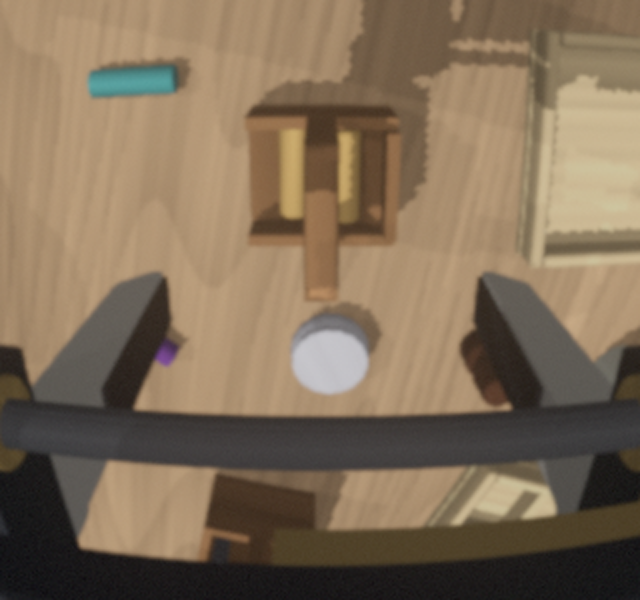

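The view confirms the lip (open side) at the left, crop x≈250, and the high wall at the right, x≈392. The handle bar runs from (321,110) to (320,297), centred between the fingers and aligned with them.

```bash
python3 - <<'E'
from h import *
np.set_printoptions(precision=1,suppress=True)
W=load('w1.png',True); p=lambda u,v:(160+u/2,100+v/2)
a=onz(W,*p(304,292),102);b=onz(W,*p(338,290),102);print('-y end top',a,b,(a+b)/2)
u=np.array([-np.sin(YAW),np.cos(YAW)])
print('centre est',((a+b)/2)[:2]+33*u)
for q in [(392,118),(392,236)]: print('back wall',onz(W,*p(*q),40))
for q in [(250,125),(251,238)]: print('front',onz(W,*p(*q),40))
for q in [(490,380),(475,345)]: print('pawn',onz(W,*p(*q),20))
for q in [(532,262),(546,35)]: print('tray',onz(W,*p(*q),30))
E
```

```text
-y end top [433.8  71.3 102. ] [447.3  75.  102. ] [440.5  73.2 102. ]
centre est [434.1 105.5]
back wall [462.1 139.6  40. ]
back wall [475.8  80.7  40. ]
front [395.9 122.9  40. ]
front [405.9  65.7  40. ]
pawn [563.6  -8.   20. ]
pawn [545.9  15.2  20. ]
tray [558.9  76.9  30. ]
tray [531.6 197.1  30. ]
```

```bash
python3 - <<'E'
from h import *
C=[434.3,102.5]
robot.move_linear([*C,100],speed=100)
print(robot.move_linear([*C,71],speed=40,f_stop=8), robot.current_tcp_pos())
robot.move_gripper(0.0); print(robot.current_gripper_width()*93,robot.current_finger_force(),robot.current_tcp_pos())
robot.move_linear([*C,80],speed=20); robot.move_linear([*C,170],speed=70)
robot.sleep(.3); print(robot.current_gripper_width()*93,robot.current_contact_force(),robot.current_t())
d=snap('wrist','w2.png'); e=snap('scene','s2.png')
cv2.imwrite('pics/g.png',np.hstack([cv2.resize(d['img'][100:300,220:420],(400,400)),cv2.resize(e['img'][80:230,250:400],(400,400))]))
E
```

```text
False [434.44017811 102.50472162  71.0559853 ]
14.055538967539652 29.99712824821472 [434.34005948 102.52442771  70.90211213]
13.505929453643516 [-0.65012228 -0.33780909 -3.64281556] 6.1
```

View pics/g.png

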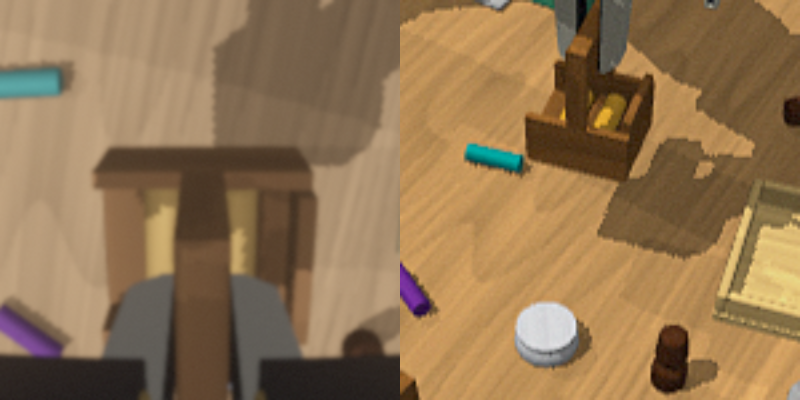

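The cup is held level with both pins inside. Next I carry it over the tray and tip it in steps.

```bash
python3 - <<'E'
from h import *
u=np.array([np.cos(YAW),np.sin(YAW)]); P=np.array([624,156])+52*u
robot.move_linear([*P,171],speed=90)
robot.move_linear([*P,71+58],speed=50); robot.sleep(.3)
f0=robot.current_contact_force()[2]; print(f0,robot.current_t())
robot.move_linear(tcp([*P,58],YAW,.2),tool(YAW,.2),speed=8)
th=.2
while th<.44:
    th+=.03; robot.move_linear(tcp([*P,58],YAW,th),tool(YAW,th),speed=8); robot.sleep(.25)
    f=robot.current_contact_force()[2]; print(round(th,2),f)
    if f-f0>.5: break
robot.sleep(.4)
d=snap('scene','s3.png'); e=snap('side','d3.png'); print(robot.current_t())
cv2.imwrite('pics/p.png',np.hstack([cv2.resize(d['img'][60:230,330:500],(400,400)),cv2.resize(e['img'][180:350,140:310],(400,400))]))
E
```

```text
-3.9656420792710003 10.4083
0.23 -4.235889500142566
0.26 -4.192725122178998
0.29 -3.4060190148282237
14.8333
```

View pics/p.png

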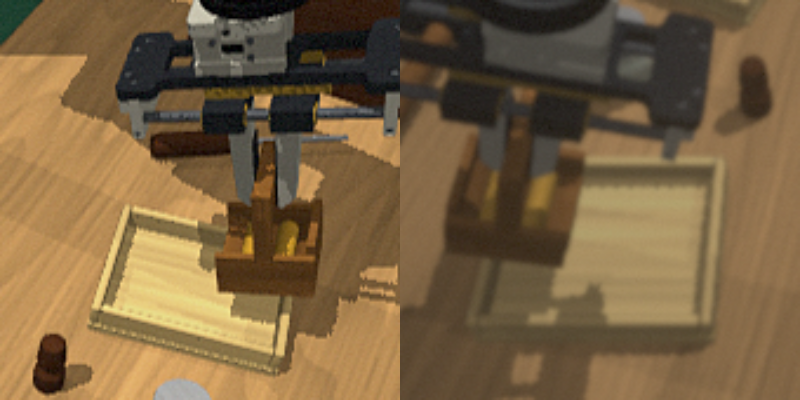

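Both pins are still in the cup (side crop (490,195) and (540,195)), so the force reading was noise. I'll continue with averaged force readings.

```bash
python3 - <<'E'
from h import *
u=np.array([np.cos(YAW),np.sin(YAW)]); P=np.array([624,156])+52*u
def F():
    a=[]
    for _ in range(12): robot.sleep(.04); a.append(robot.current_contact_force()[2])
    return np.mean(a),np.std(a)
f0=F()[0]; print(f0); th=.29
while th<.46:
    th+=.03; robot.move_linear(tcp([*P,58],YAW,th),tool(YAW,th),speed=8)
    f=F(); print(round(th,2),f)
    if f[0]-f0>.5: break
robot.sleep(.3)
d=snap('scene','s4.png'); e=snap('side','d4.png'); print(robot.current_t(),th)
cv2.imwrite('pics/p2.png',np.hstack([cv2.resize(d['img'][60:230,330:500],(400,400)),cv2.resize(e['img'][180:350,140:310],(400,400))]))
E
```

```text
-4.050376115071098
0.32 (np.float64(-4.121516020698879), np.float64(0.5265995398211285))
0.35 (np.float64(-3.800461802360166), np.float64(0.7516238230730077))
0.38 (np.float64(-3.2203385394839383), np.float64(0.4003391201898028))
18.4833 0.38
```

View pics/p2.png

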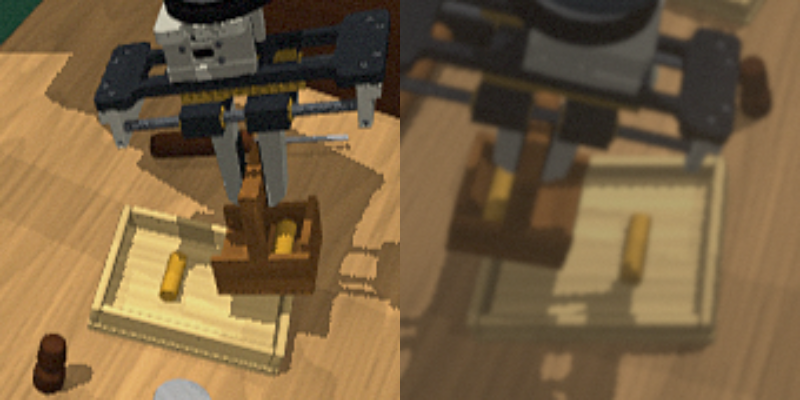

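The front pin lies in the tray (scene crop (173,277)) and the back pin is still in the cup. Next I level the cup, carry it back and set it down.

```bash
python3 - <<'E'
from h import *
u=np.array([np.cos(YAW),np.sin(YAW)]); P=np.array([624,156])+52*u; C=[434.3,102.5]
robot.move_linear(tcp([*P,75],YAW,.35),tool(YAW,.35),speed=25)
robot.move_linear(tcp([*P,85],YAW,0),tool(YAW,0),speed=15)
robot.move_linear([*P,175],speed=50)
robot.move_linear([*C,175],speed=80)
robot.move_linear([*C,85],speed=60); robot.sleep(.3)
print(robot.move_linear([*C,68],speed=10,f_stop=5),robot.current_tcp_pos(),robot.current_contact_force())
robot.sleep(.3); robot.move_gripper(0.6); robot.sleep(.2)
robot.move_linear([*C,200],speed=80)
robot.sleep(.5); print(robot.current_t())
d=snap('scene','s5.png'); e=snap('side','d5.png')
cv2.imwrite('pics/f.png',np.hstack([cv2.resize(d['img'][80:230,290:490],(400,300)),cv2.resize(e['img'][200:350,170:370],(400,300))]))
E
```

```text
True [434.45338428 102.55780358  70.8295886 ] [-0.31614059 -0.88492359  5.60348918]
32.025
```

View pics/f.png

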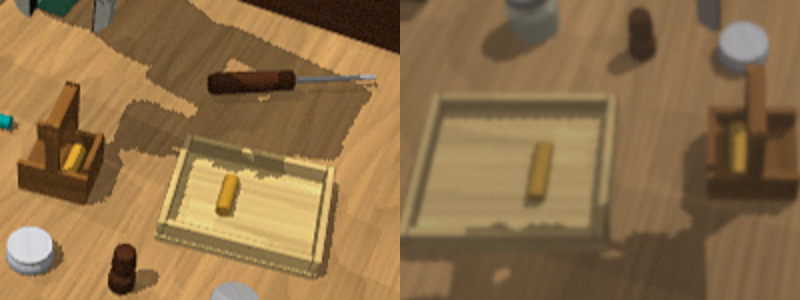

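The cup stands upright on the bench with the back pin in it, the front pin lies in the plain tray, and the gripper is clear.

```bash
python3 -c "
from bench import robot
print(robot.hand_in())"
```

```text
the job is handed in; nothing more can be done
None
```

The job is handed in, with no verdict returned: the last pictures, taken at about 32 s, show the front pin at rest in the plain tray, the back pin still in the cup, and the cup upright on the bench and released.

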